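Guard and energise the burn-in pots

TASK

Switch off the red master toggle first. Then set every guard cover on the pot of its own colour, seated flat and level on the rim, and only when all of them sit there switch on the white fan toggle and the channel toggle of each covered pot; last, switch the red master back on. The channel of a pot that has no cover stays off, the purple and black toggles stay as they are, toggles must go fully over, and nothing else on the bench may be knocked about.

Things in the scene. Friction and masses are not known exactly. Their poses are not given: they have to be found in the camera images.
- bank: grey switch console, fixed to the table, 90 x 218 mm, its top 45 mm above the table; origin at the centre of its underside. Its y axis runs along the row of seven toggles (28 mm apart, in a different order each time), its x axis, pointing roughly away from the robot, is the way a toggle goes from off to on.
- red_toggle (a joint): red-capped toggle lever of the bank, the master switch of the whole bank, on at the start. Rad: 0 = off, leaning 18 degrees to the bank's -x side (the robot's side); 0.64 = on, leaning as far to its +x side. Hinge 57 mm above the table, lever 46 mm long, stem 8 mm and cap (outer 27 mm) 10 mm thick. It stays where it is left; about 1.5 N at the tip moves it.
- red_tip (a point): the outer end of the red-capped lever, 46 mm from its hinge; it moves with the lever
- blue_toggle (a joint): blue-capped toggle lever of the bank, the channel switch of the blue pot, off at the start. Rad: 0 = off, leaning 18 degrees to the bank's -x side (the robot's side); 0.64 = on, leaning as far to its +x side. Hinge 57 mm above the table, lever 46 mm long, stem 8 mm and cap (outer 27 mm) 10 mm thick. It stays where it is left; about 1.5 N at the tip moves it.
- blue_tip (a point): the outer end of the blue-capped lever, 46 mm from its hinge; it moves with the lever
- white_toggle (a joint): white-capped toggle lever of the bank, the cooling fan switch, off at the start. Rad: 0 = off, leaning 18 degrees to the bank's -x side (the robot's side); 0.64 = on, leaning as far to its +x side. Hinge 57 mm above the table, lever 46 mm long, stem 8 mm and cap (outer 27 mm) 10 mm thick. It stays where it is left; about 1.5 N at the tip moves it.
- white_tip (a point): the outer end of the white-capped lever, 46 mm from its hinge; it moves with the lever
- yellow_toggle (a joint): yellow-capped toggle lever of the bank, the channel switch of the yellow pot, off at the start. Rad: 0 = off, leaning 18 degrees to the bank's -x side (the robot's side); 0.64 = on, leaning as far to its +x side. Hinge 57 mm above the table, lever 46 mm long, stem 8 mm and cap (outer 27 mm) 10 mm thick. It stays where it is left; about 1.5 N at the tip moves it.
- yellow_tip (a point): the outer end of the yellow-capped lever, 46 mm from its hinge; it moves with the lever
- black_toggle (a joint): black-capped toggle lever of the bank, a neighbour belonging to other equipment, off at the start, leave alone. Rad: 0 = off, leaning 18 degrees to the bank's -x side (the robot's side); 0.64 = on, leaning as far to its +x side. Hinge 57 mm above the table, lever 46 mm long, stem 8 mm and cap (outer 27 mm) 10 mm thick. It stays where it is left; about 1.5 N at the tip moves it.
- green_toggle (a joint): green-capped toggle lever of the bank, the channel switch of the green pot, off at the start. Rad: 0 = off, leaning 18 degrees to the bank's -x side (the robot's side); 0.64 = on, leaning as far to its +x side. Hinge 57 mm above the table, lever 46 mm long, stem 8 mm and cap (outer 27 mm) 10 mm thick. It stays where it is left; about 1.5 N at the tip moves it.
- green_tip (a point): the outer end of the green-capped lever, 46 mm from its hinge; it moves with the lever
- purple_toggle (a joint): purple-capped toggle lever of the bank, a neighbour belonging to other equipment, on at the start, leave alone. Rad: 0 = off, leaning 18 degrees to the bank's -x side (the robot's side); 0.64 = on, leaning as far to its +x side. Hinge 57 mm above the table, lever 46 mm long, stem 8 mm and cap (outer 27 mm) 10 mm thick. It stays where it is left; about 1.5 N at the tip moves it.
- blue_cover: loose steel guard cover with a blue knob, 0.2 kg, for the blue pot; absent in some runs. Origin at the centre of the underside, z up: a plug 71 mm across and 10 mm deep (edge bevelled), then a flange 96 mm across and 6 mm thick with black dots, then an upright cylindrical knob 26 mm across and 30 mm high (16 to 46 mm above the origin). Starts on its plug on the table.
- blue_rim (a point): centre of the mouth, at rim height, of the fixed test pot with the blue foot ring (112 mm across): a steel cup, 86 mm outside, 78 mm inside, a copper coil in it, rim 53 mm above the table. The three pots stand 130 mm apart in a row on an aluminium plate, in varying order. Seated, the cover's flange lies flat on the rim and its origin is 10 mm below this point.
- yellow_cover: loose steel guard cover with a yellow knob, 0.2 kg, for the yellow pot; absent in some runs. Origin at the centre of the underside, z up: a plug 71 mm across and 10 mm deep (edge bevelled), then a flange 96 mm across and 6 mm thick with black dots, then an upright cylindrical knob 26 mm across and 30 mm high (16 to 46 mm above the origin). Starts on its plug on the table.
- yellow_rim (a point): centre of the mouth, at rim height, of the fixed test pot with the yellow foot ring (112 mm across): a steel cup, 86 mm outside, 78 mm inside, a copper coil in it, rim 53 mm above the table. The three pots stand 130 mm apart in a row on an aluminium plate, in varying order. Seated, the cover's flange lies flat on the rim and its origin is 10 mm below this point.
- green_cover: loose steel guard cover with a green knob, 0.2 kg, for the green pot; absent in some runs. Origin at the centre of the underside, z up: a plug 71 mm across and 10 mm deep (edge bevelled), then a flange 96 mm across and 6 mm thick with black dots, then an upright cylindrical knob 26 mm across and 30 mm high (16 to 46 mm above the origin). Starts on its plug on the table.
- green_rim (a point): centre of the mouth, at rim height, of the fixed test pot with the green foot ring (112 mm across): a steel cup, 86 mm outside, 78 mm inside, a copper coil in it, rim 53 mm above the table. The three pots stand 130 mm apart in a row on an aluminium plate, in varying order. Seated, the cover's flange lies flat on the rim and its origin is 10 mm below this point.
- screwdriver: orange screwdriver, 170 mm long, lying along its x axis, 26 mm thick; loose bystander, origin under its middle
- wire_reel: reel of copper wire, 60 mm across, 48 mm high; loose bystander, origin at the centre of its underside
- heatsink: finned aluminium heat sink, 60 x 50 x 30 mm; loose bystander, origin at the centre of its underside
- screw_jar: small jar, 52 mm across, 60 mm high; loose bystander, origin at the centre of its underside
- meter: yellow multimeter lying flat, 160 x 80 x 41 mm; loose bystander, origin at the centre of its underside
There are look-alikes about, which are no part of the job. Leave any pink look-alike of the yellow_cover alone.

How it is judged:
By the outcome, as a careful person would: the job done as asked, in the order asked, and still so for the second after the job is handed in, with the robot touching nothing.
Of blue_cover, yellow_cover, green_cover only 2 to 3 are there at a start; the rules pass over those that are not, and their reading is None.
At some moment in a run one of blue_cover, yellow_cover, green_cover may be knocked a few centimetres aside while the robot is not near it.
Once in a run the grip may slacken for a moment while it holds something.
It also fails if it takes over 210 s, if anything falls off the work surface, if the arm or the gripper's body presses on something with over 40 N, if the wrist force passes 120 N, or if a joint passes its speed limit or range.

ROBOT

A 6-joint arm with a two-finger parallel gripper is mounted at the origin on the work surface. World frame = base frame: x ahead of the robot, y to its left, z up, the work surface at z = 0. Lengths are in m, angles in rad, forces in N, time in s.
With the tool pointing down it reaches from about 0.25 to 0.725 m from the base axis. Payload 4 kg.
Tool frame: the origin (TCP) lies midway between the tips of the shut fingers; the grasp point (between the pads) lies 19 mm behind it (r.grip_point_offset is the distance from the TCP to the grasp point, in m); z points along the fingers, y is the line along which they close (so a half turn about z gives the same grasp; the last joint's range is limited). The gripper opens to 85 mm and grips with 20 to 120 N. Pads are 22 mm wide; open, the fingers measure 114 mm over their backs; the gripper's body (76 mm by 85 mm) begins 54 mm behind the grasp point. The pads swing forward as they close: fully open they stand 13 mm farther back than shut.
Start: joints at [1.144, 0.241, 0.005, 1.335, 0, 1.571], TCP at [0.207, 0.455, 0.231] pointing down, gripper open.
Joint ranges: [-2.72, 2.72], [-1.05, 1.87], [-1.09, 1.28], [-1.99, 2.15], [-1.42, 1.44], [-3.14, 3.14]. Speed limits (rad/s): [2.79, 2.79, 3.14, 3.14, 3.14, 3.14].

INTERFACE

Orientations are given as [roll, pitch, yaw] about the fixed x, y, z axes, in that order (R = Rz(yaw) Ry(pitch) Rx(roll)).
In Python, from workcell import monitor, optics, r gives the robot as it stands.
- The arm moves only by the tool step_arm, never from a script. Its argument "series" is a list of rows, each a list of 7 numbers: the turn, a rotation vector about the world's x, y, z in units of 6 degrees (1.0 is 6 degrees), then the shift along the world's x, y, z in m, then the finger opening in m, from 0 to 0.0854. A call has 1 to 20 rows; each row is the pose to reach, as a shift and turn from the pose commanded when the call began; what a row does not reach only later rows make up. A row lasts 1/10 s, in which the tool goes at most 50 mm and 8.59 degrees, less where a joint would pass 70% of its speed; a pose out of reach is approached as far as the arm can. A call with a gripper value outside its range is refused whole. The fingers move at their own pace and stop on an object; "grip_force" is the grip in N (left out, the last holds). Time passes only in rows, so rows that repeat a pose let the fingers close. It gives the time, the measured TCP pose, the force, the opening and the grip force at its end, in the units of the state.
- monitor.get_obs(): the state, without advancing time (a new reading comes with each control period).
- optics.camera(name): name is "scene" or "top" or "wrist"; returns a dict with "image" (384x512x3 uint8, blue, green, red), "z_map" (384x512 float32, m along the optical axis (not along the pixel's ray), 0 where there is no reading), "mtx" (3x3 intrinsics, pixels), "extrinsics" (4x4, takes a point from world to camera coordinates). Camera axes: x right, y down, z forward; pixel columns grow to the right and rows downward; lengths in m; the calibration is good to about 2 mm. The wrist camera is an equidistant fisheye: a pixel r from the principal point sees the ray r / f radians off the axis. A picture is of the moment at which its call begins.
- r.sign_off(): hands the job in; it is judged then, once.
The state is a dict: "clock": time; "q": joint angles; "dq": joint speeds; "joint_torque": joint torques, N m; "eef_pos": TCP position; "tcp_rot": TCP orientation; "ft_force": force on the tool from outside, world axes, zero at the start; "torque": the same for the moment, N m; "gripper_width": finger opening in m; "finger_force": force on a finger pad.
Only numpy, scipy, OpenCV 4.12 (cv2) and the standard library are available. Lean on these libraries where they do the work, as an engineer would, in place of code of your own. Each camera call takes 0.05 s, during which the arm holds its last target. There are 200 camera calls.

## Working session

There is one attempt and no reset: what is moved stays moved. The work goes in short steps, Python scripts to look and compute and a tool call to move; the robot and the scene stay as the last step left them, time stands still between calls to the robot, and variables do not carry over. Pictures are saved under pics/ and viewed, at most 14 in all, crops included, and the job is handed in when it is done.

Besides the shell and the picture viewer there is one more tool, called after "Request:" as name([rows], argument=value, ...), one row to a line, values as JSON. step_arm: Moves the arm, as the interface text tells. Its arguments: {"type":"object","properties":{"series":{"type":"array"},"grip_force":{"type":"number"}},"required":["series"]}

```bash
mkdir -p pics; ls
python3 - <<'E'
from workcell import monitor, optics, r
import cv2,numpy as np
for n in ("top","scene"):
    c=optics.camera(n); cv2.imwrite(f"pics/{n}0.png",cv2.resize(c["image"],(800,600),interpolation=cv2.INTER_CUBIC)); np.savez(f"{n}0.npz",**c)
    print(n,c["mtx"].round(1).tolist(),c["extrinsics"].round(3).tolist())
o=monitor.get_obs();print(o["clock"],o["eef_pos"],o["tcp_rot"],o["gripper_width"])
E
```

```text
pics
top [[445.7, 0.0, 252.5], [0.0, 445.7, 193.8], [0.0, 0.0, 1.0]] [[-0.016, -1.0, -0.004, -0.049], [-0.983, 0.016, -0.184, 0.552], [0.184, 0.001, -0.983, 1.201], [0.0, 0.0, 0.0, 1.0]]
scene [[402.5, 0.0, 259.0], [0.0, 402.5, 195.8], [0.0, 0.0, 1.0]] [[0.858, 0.513, 0.008, -0.448], [0.414, -0.684, -0.601, -0.214], [-0.303, 0.519, -0.799, 1.206], [0.0, 0.0, 0.0, 1.0]]
0.1 [0.20673559 0.45463119 0.23050697] [-3.13970125e+00  6.80657866e-06  2.71480054e+00] 0.08519693759479391
```

View pics/top0.png

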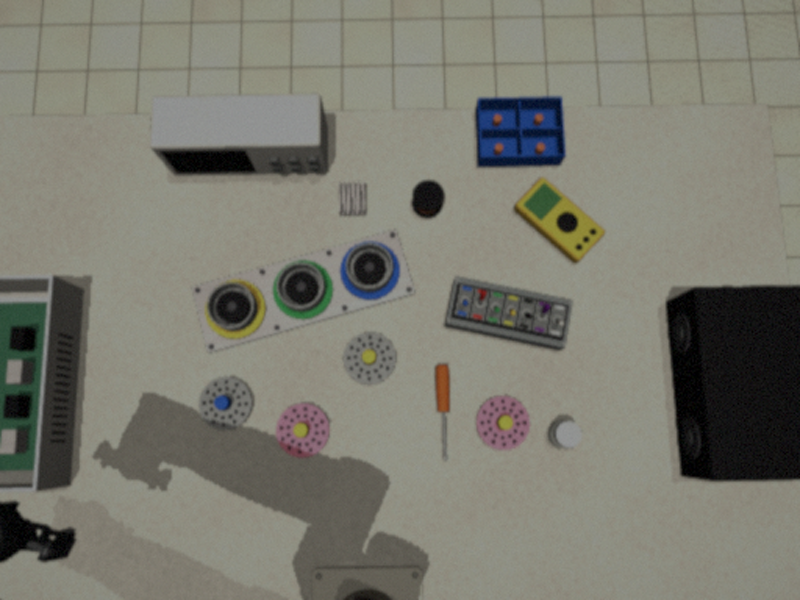

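View pics/scene0.png

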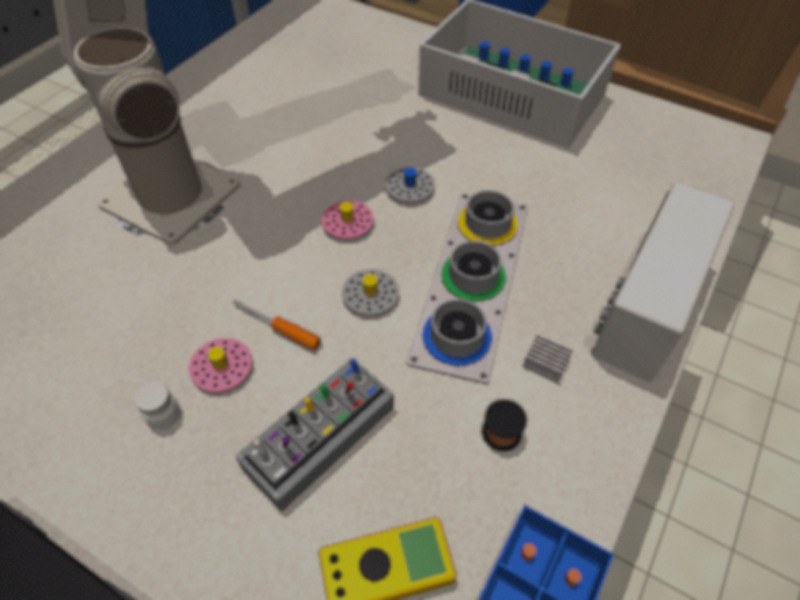

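The top view (800 px scale) shows the steel cover with a yellow knob at (369,357) and the steel cover with a blue knob at (225,402). The two pink look-alikes are at (302,430) and (503,422), and there is no green cover. The pots run yellow (235,307), green (302,289), blue (370,268). The bank is at (508,313), with toggles blue, red, green, yellow, black, purple, white from left to right.

```bash
cat > h.py <<'E'
import numpy as np,cv2
from workcell import monitor,optics,r
def cast(c,uv,z):
    "pixels -> world points on plane at height z"
    uv=np.atleast_2d(np.asarray(uv,float)); E=c["extrinsics"];R,t=E[:3,:3],E[:3,3]
    d=np.c_[uv,np.ones(len(uv))]@np.linalg.inv(c["mtx"]).T@R; o=-R.T@t
    return o+d*((z-o[2])/d[:,2])[:,None]
def cloud(c):
    z=c["z_map"];v,u=np.mgrid[:z.shape[0],:z.shape[1]];p=np.c_[u.ravel(),v.ravel(),np.ones(u.size)]@np.linalg.inv(c["mtx"]).T*z.reshape(-1,1)
    E=c["extrinsics"];w=(p-E[:3,3])@E[:3,:3];w[z.ravel()==0]=np.nan
    return w.reshape(z.shape+(3,))
HUE={"blue":(100,125),"yellow":(20,34),"green":(40,85)}
def mask(c,hue,s=110,v=40):
    h=cv2.cvtColor(c["image"],cv2.COLOR_BGR2HSV);return cv2.inRange(h,(hue[0],s,v),(hue[1],255,255))
def blobs(m,a=4):
    n,l,st,ce=cv2.connectedComponentsWithStats(m)
    return [(ce[i].round(1),int(st[i,4]),l==i) for i in range(1,n) if st[i,4]>=a]
E
cat > m.py <<'E'
from h import *
for n in("top","scene"):
    c=dict(np.load(n+"0.npz"));w=cloud(c)
    for k in HUE:
        for ce,a,m in blobs(mask(c,HUE[k]),8):
            p=w[m];z=np.nanmedian(p[:,2])
            q=cast(c,ce,z)[0]
            if 0.1<q[0]<.75 and abs(q[1])<.5: print(n,k,ce,a,"z",z.round(3),q.round(4)[:2])
E
python3 m.py
python3 - <<'E'
import numpy as np,cv2
c=np.load("top0.npz")["image"]
a=cv2.resize(c[175:225,282:370],None,fx=9,fy=9,interpolation=cv2.INTER_CUBIC)
cv2.imwrite("pics/bank.png",a[:600,:800])
b=cv2.resize(c[205:300,120:270],None,fx=5,fy=5,interpolation=cv2.INTER_CUBIC);cv2.imwrite("pics/covers.png",b)
E
```

```text
top blue [237.1 180. ] 272 z 0.014 [ 0.6001 -0.0134]
top blue [298.7 184.1] 11 z 0.057 [ 0.5757 -0.1878]
top blue [295. 200.] 11 z 0.058 [ 0.5305 -0.1758]
top blue [141.7 257.2] 70 z 0.045 [0.3799 0.2502]
top yellow [359.6 143.4] 1098 z 0.035 [ 0.6983 -0.3713]
top yellow [156.1 202.2] 310 z 0.014 [0.5383 0.2211]
top yellow [328. 190.] 11 z 0.058 [ 0.5574 -0.269 ]
top yellow [327.8 199.5] 10 z 0.101 [ 0.5231 -0.2599]
top yellow [325.  206.3] 12 z 0.057 [ 0.5116 -0.2587]
top yellow [235.9 227.8] 63 z 0.046 [ 0.4568 -0.01  ]
top yellow [323.  269.9] 68 z 0.047 [ 0.3376 -0.2469]
top yellow [192.2 274.8] 66 z 0.046 [0.33   0.1106]
top green [353.1 127.4] 28 z 0.037 [ 0.7465 -0.3547]
top green [198.4 192. ] 224 z 0.014 [0.5662 0.099 ]
scene blue [262.  112.2] 71 z 0.042 [0.3863 0.2435]
scene blue [290.8 222.6] 349 z 0.013 [ 0.6339 -0.0359]
scene blue [225.4 235.2] 34 z 0.086 [ 0.5451 -0.183 ]
scene blue [237.5 249.7] 14 z 0.057 [ 0.5775 -0.1866]
scene yellow [221.4 134.1] 74 z 0.043 [0.3357 0.106 ]
scene yellow [310.5 147.3] 277 z 0.013 [0.5619 0.2168]
scene yellow [236.4 181.4] 113 z 0.043 [ 0.4638 -0.0155]
scene yellow [138.8 227.8] 114 z 0.043 [ 0.3451 -0.2504]
scene yellow [196.6 259.4] 52 z 0.087 [ 0.5269 -0.2637]
scene yellow [209.3 274.9] 23 z 0.057 [ 0.5591 -0.2684]
scene yellow [243.4 362.3] 2431 z 0.034 [ 0.7116 -0.376 ]
scene green [301.2 182.7] 251 z 0.013 [0.5982 0.0888]
scene green [206.8 250.9] 29 z 0.087 [ 0.5336 -0.2364]
scene green [218.7 266.5] 10 z 0.057 [ 0.5652 -0.242 ]
```

View pics/bank.png

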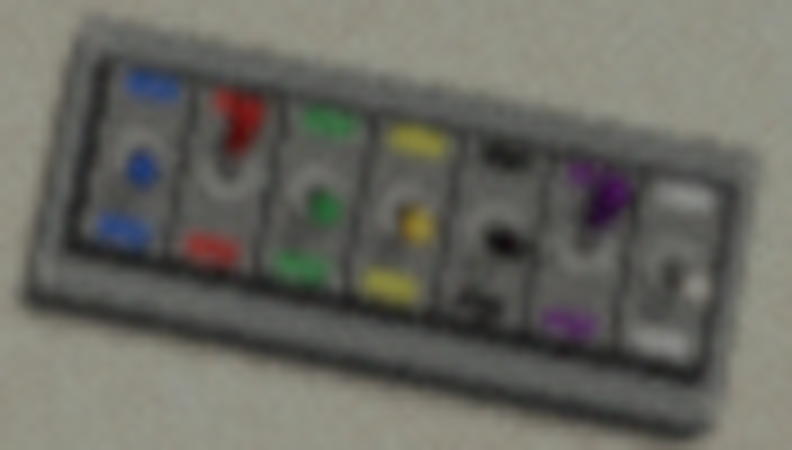

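View pics/covers.png

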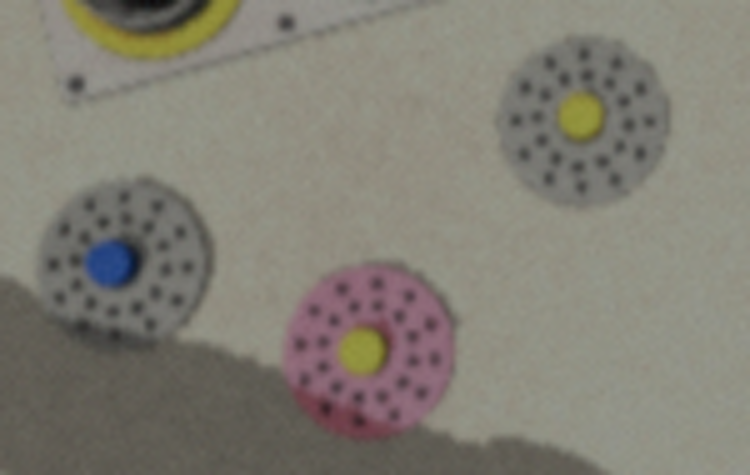

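Confirmed: the yellow cover is the steel one (crop 583,117), the pink one (365,350) is a look-alike, and the blue cover is at (112,263). On the bank, red and purple lean to the far (on) side.

```bash
cat > m2.py <<'E'
from h import *
def circ(c,w,xy,zlo,zhi,zp,rad):
    m=((np.linalg.norm(w[...,:2]-xy,axis=2)<rad)&(w[...,2]>zlo)&(w[...,2]<zhi)).astype(np.uint8)
    cs,_=cv2.findContours(m,0,1);k=max(cs,key=cv2.contourArea)[:,0]
    p=cast(c,k,zp)[:,:2].astype(np.float32);h=cv2.convexHull(p)[:,0]
    A=np.c_[2*h,np.ones(len(h))];s=np.linalg.lstsq(A,(h**2).sum(1),rcond=None)[0]
    (x,y),rr=cv2.minEnclosingCircle(p)
    return np.round([s[0],s[1],np.sqrt(s[2]+s[0]**2+s[1]**2),x,y,rr],4)
if __name__=="__main__":
  for n in("top","scene"):
    c=dict(np.load(n+"0.npz"));w=cloud(c)
    for k,xy in dict(blue=(.617,-.023),green=(.58,.094),yellow=(.55,.22)).items(): print(n,"pot",k,circ(c,w,xy,.046,.06,.053,.075))
    for k,xy in dict(blue=(.384,.247),yellow=(.459,-.013)).items(): print(n,"cover",k,circ(c,w,xy,.009,.06,.016,.075))
    for k,hu in dict(blue=(100,125),red=(0,8),yellow=(20,34),green=(40,85),purple=(130,160)).items():
      for ce,a,m in blobs(mask(c,hu,60),5):
        q=cast(c,ce,.057)[0]
        if .49<q[0]<.62 and -.38<q[1]<-.15: print(n,k,a,q[:2].round(4),np.nanmedian(w[m][:,2]).round(3))
E
python3 m2.py
```

```text
top pot blue [ 0.6225 -0.0114  0.0425  0.6225 -0.0118  0.0436]
top pot green [0.5881 0.1135 0.0424 0.5873 0.1129 0.0441]
top pot yellow [0.5536 0.2384 0.0427 0.5531 0.2386 0.0439]
top cover blue [0.381  0.2518 0.0474 0.3809 0.2515 0.0481]
top cover yellow [ 0.4581 -0.0094  0.0471  0.4583 -0.0094  0.0479]
top blue 18 [ 0.5761 -0.1873] 0.057
top blue 12 [ 0.549  -0.1835] 0.099
top blue 21 [ 0.5301 -0.177 ] 0.057
top red 37 [ 0.5656 -0.2141] 0.083
top red 25 [ 0.5235 -0.2033] 0.058
top yellow 25 [ 0.5573 -0.2689] 0.057
top yellow 18 [ 0.53   -0.2676] 0.096
top yellow 27 [ 0.5113 -0.2584] 0.057
top green 16 [ 0.5637 -0.242 ] 0.057
top green 10 [ 0.5359 -0.24  ] 0.1
top green 17 [ 0.5174 -0.2314] 0.057
top purple 31 [ 0.5404 -0.3251] 0.088
top purple 16 [ 0.4986 -0.3131] 0.059
scene pot blue [ 0.6238 -0.0134  0.0433  0.6245 -0.0133  0.0446]
scene pot green [0.589  0.111  0.0434 0.5897 0.1109 0.045 ]
scene pot yellow [0.555  0.2359 0.044  0.5554 0.2358 0.0459]
scene cover blue [0.3819 0.249  0.0482 0.3811 0.2484 0.0502]
scene cover yellow [ 0.4594 -0.0111  0.0482  0.4585 -0.0113  0.0493]
scene blue 59 [ 0.5335 -0.1699] 0.083
scene blue 32 [ 0.5781 -0.1866] 0.056
scene red 32 [ 0.5268 -0.2034] 0.056
scene red 32 [ 0.5465 -0.1965] 0.095
scene red 36 [ 0.5716 -0.214 ] 0.056
scene yellow 75 [ 0.5143 -0.2531] 0.083
scene yellow 43 [ 0.5597 -0.2685] 0.056
scene green 54 [ 0.5207 -0.2247] 0.086
scene green 25 [ 0.5652 -0.2412] 0.057
scene purple 24 [ 0.5019 -0.3127] 0.056
scene purple 22 [ 0.52   -0.3092] 0.098
scene purple 27 [ 0.5469 -0.3233] 0.056
```

Request:
step_arm([
  [0,0,-13.08,0.382,-0.673,0,0],
  [0,0,-13.08,0.382,-0.673,0,0],
  [0,0,-13.08,0.382,-0.673,0,0],
  [0,0,-13.08,0.382,-0.673,0,0],
  [0,0,-13.08,0.382,-0.673,0,0],
  [0,0,-13.08,0.382,-0.673,0,0],
  [0,0,-13.08,0.382,-0.673,0,0],
  [0,0,-13.08,0.382,-0.673,0,0],
  [0,0,-13.08,0.382,-0.673,0,0],
  [0,0,-13.08,0.382,-0.673,0,0],
  [0,0,-13.08,0.382,-0.673,0,0],
  [0,0,-13.08,0.382,-0.673,0,0],
  [0,0,-13.08,0.382,-0.673,0,0],
  [0,0,-13.08,0.382,-0.673,0,0],
  [0,0,-13.08,0.382,-0.673,0,0],
  [0,0,-13.08,0.382,-0.673,0,0],
  [0,0,-13.08,0.382,-0.673,0,0],
  [0,0,-13.08,0.382,-0.673,0,0],
  [0,0,-13.08,0.382,-0.673,0,0],
  [0,0,-13.08,0.382,-0.673,0,0],
], grip_force=60)

```text
clock: 2.1
eef_pos: [0.5886, -0.2165, 0.2317]
tcp_rot: [-3.141, -0.0, 1.347]
ft_force: [-0.7, -0.1, -0.6]
gripper_width: -0.0001
finger_force: 0.0
```

Run:
```python
from h import *
c=optics.camera("wrist");cv2.imwrite("pics/w0.png",cv2.resize(c["image"],(768,576)))
print(c["mtx"],monitor.get_obs()["eef_pos"],np.linalg.inv(c["extrinsics"]).round(3))
```

```text
[[297.31863964   0.         252.09242914]
 [  0.         297.31863964 191.95815989]
 [  0.           0.           1.        ]] [ 0.58873038 -0.21657315  0.2318413 ] [[ 0.975 -0.212 -0.067  0.604]
 [-0.223 -0.934 -0.279 -0.146]
 [-0.003  0.287 -0.958  0.374]
 [ 0.     0.     0.     1.   ]]
```

View pics/w0.png

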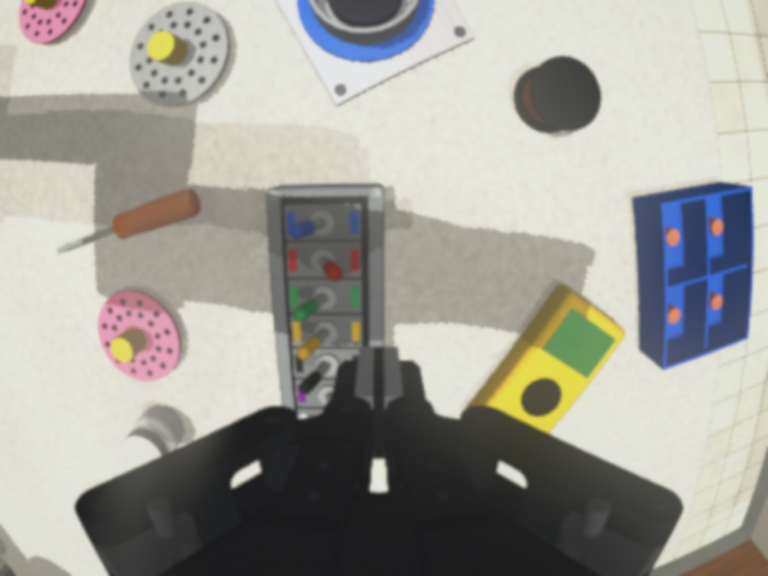

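Request:
step_arm([
  [0,0,0,0,-0.002,-0.04,0],
  [0,0,0,0,-0.002,-0.08,0],
  [0,0,0,0,-0.002,-0.12,0],
  [0,0,0,0,-0.002,-0.154,0],
  [0,0,0,0,-0.002,-0.154,0],
  [0,0,0,0,-0.002,-0.154,0],
  [0,0,0,0,-0.002,-0.154,0],
])

```text
clock: 2.85
eef_pos: [0.5909, -0.2202, 0.0803]
tcp_rot: [3.137, 0.001, 1.346]
ft_force: [-0.2, -0.5, -0.2]
gripper_width: -0.0001
finger_force: 0.0
```

Request:
step_arm([
  [0,0,0,-0.006,0.0014,0,0],
  [0,0,0,-0.012,0.0028,0,0],
  [0,0,0,-0.018,0.0042,-0.002,0],
  [0,0,0,-0.023,0.0053,-0.003,0],
  [0,0,0,-0.0273,0.0063,-0.004,0],
  [0,0,0,-0.0273,0.0063,-0.004,0],
  [0,0,0,-0.0273,0.0063,-0.004,0],
])

```text
clock: 3.55
eef_pos: [0.5612, -0.2135, 0.0731]
tcp_rot: [-3.141, -0.0, 1.345]
ft_force: [0.7, -1.2, 2.1]
gripper_width: -0.0
finger_force: 0.6
```

```bash
cat > bank.py <<'E'
from h import *
H=np.array([.5477,-.2093]);X=np.array([.974,-.225]);Y=np.array([.225,.974])
o=monitor.get_obs();d=o["eef_pos"][:2]-H;print("bank xy rel red",(d@X).round(4),(d@Y).round(4),"z",o["eef_pos"][2].round(4),"F",o["ft_force"].round(1),(o["ft_force"][:2]@X).round(2))
E
python3 bank.py
```

```text
bank xy rel red 0.0141 -0.001 z 0.0731 F [ 0.7 -1.2  2.1] 0.92
```

Request:
step_arm([
  [0,0,0,-0.002,0.0005,0.003,0],
  [0,0,0,-0.004,0.0009,0.003,0],
  [0,0,0,-0.004,0.0009,0.003,0],
  [0,0,0,-0.004,0.0009,0.003,0],
])

```text
clock: 3.95
eef_pos: [0.5574, -0.2125, 0.0761]
tcp_rot: [-3.141, -0.0, 1.345]
ft_force: [1.1, -1.1, -1.0]
gripper_width: -0.0001
finger_force: 0.6
```

```bash
python3 bank.py
```

```text
bank xy rel red 0.0102 -0.0009 z 0.0761 F [ 1.1 -1.1 -1. ] 1.3
```

Request:
step_arm([
  [0,0,0,-0.002,0.0005,0,0],
  [0,0,0,-0.004,0.0009,0,0],
  [0,0,0,-0.004,0.0009,0,0],
  [0,0,0,-0.004,0.0009,0,0],
])

```text
clock: 4.35
eef_pos: [0.556, -0.2123, 0.0769]
tcp_rot: [3.137, 0.0, 1.345]
ft_force: [6.8, -0.3, -1.9]
gripper_width: 0.0003
finger_force: 2.8
```

```bash
python3 bank.py
```

```text
bank xy rel red 0.0087 -0.0011 z 0.0769 F [ 6.8 -0.3 -1.9] 6.66
```

Request:
step_arm([
  [0,0,0,0.015,-0.0035,0,0],
  [0,0,0,0.02,-0.0045,0.02,0],
  [0,0,0,0.02,-0.0045,0.06,0],
  [0,0,0,0.02,-0.0045,0.11,0],
  [0,0,0,0.02,-0.0045,0.15,0],
  [0,0,0,0.02,-0.0045,0.15,0],
  [0,0,0,-0.03,0.05,0.15,0.06],
  [0,0,0,-0.06,0.1,0.15,0.06],
  [0,0,0,-0.08,0.14,0.15,0.06],
  [0,0,0,-0.1,0.19,0.15,0.06],
  [0,0,0,-0.1,0.19,0.15,0.06],
  [0,0,0,-0.1,0.19,0.15,0.06],
  [0,0,0,-0.1,0.19,0.15,0.06],
])

```text
clock: 5.65
eef_pos: [0.4529, -0.0215, 0.2259]
tcp_rot: [-3.141, 0.001, 1.347]
ft_force: [1.0, -0.1, 0.2]
gripper_width: 0.0603
finger_force: 0.0
```

```bash
cat > look.py <<'E'
from m2 import *
import sys
def snap(tag):
    for n in("top","scene"):
        c=optics.camera(n);np.savez(f"{n}{tag}.npz",**c)
    o=monitor.get_obs();print(o["clock"],o["eef_pos"].round(4),o["tcp_rot"].round(3),"w",o["gripper_width"].round(4))
def toggles(tag):
    from bank import H,X,Y
    P=dict(blue=(100,125),red=(0,8),yellow=(20,34),green=(40,85),purple=(130,160))
    for n in("top","scene"):
        c=dict(np.load(f"{n}{tag}.npz"))
        for k,hu in P.items():
            for ce,a,m in blobs(mask(c,hu,60),5):
                d=cast(c,ce,.057)[0,:2]-H
                if abs(d@X)<.045 and -.17<d@Y<.06: print(n,k,a,"bank rel red",(d@X).round(4),(d@Y).round(4))
E
python3 - <<'E'
from look import *
snap(1);toggles(1)
from m2 import *
for n in("top","scene"):
    c=dict(np.load(f"{n}1.npz"));w=cloud(c)
    for k in("blue","yellow"):
        for ce,a,m in blobs(mask(c,HUE[k]),20):
            z=np.nanmedian(w[m][:,2]);q=cast(c,ce,z)[0]
            if .035<z<.05 and .25<q[0]<.65: print(n,k,q.round(3),circ(c,w,q[:2],.009,.06,.016,.065))
E
```

```text
Traceback (most recent call last):
  File "look.py", line 6, in snap
    o=monitor.get_obs();print(o["clock"],o["eef_pos"].round(4),o["tcp_rot"].round(3),"w",o["gripper_width"].round(4))
                                                                                         ^^^^^^^^^^^^^^^^^^^^^^^^
AttributeError: 'float' object has no attribute 'round'
```

```bash
sed -i 's/o\["gripper_width"\].round(4)/round(o["gripper_width"],4)/' look.py
cat >> look.py <<'E'
def covers(tag):
    for n in("top","scene"):
        c=dict(np.load(f"{n}{tag}.npz"));w=cloud(c)
        for k in("blue","yellow"):
            for ce,a,m in blobs(mask(c,HUE[k]),20):
                z=np.nanmedian(w[m][:,2]);q=cast(c,ce,z)[0]
                if .035<z<.1 and .25<q[0]<.68 and q[1]>-.35:
                    zr=z-.03; print(n,k,q.round(3),circ(c,w,q[:2],zr-.007,z+.015,zr,.065) if zr<.025 else "high")
E
python3 - <<'E'
from look import *
toggles(1);covers(1)
E
```

```text
bank xy rel red -0.1335 0.1609 z 0.2259 F [-0.3 -0.5  0.3] -0.14
top blue 18 bank rel red 0.0227 0.0278
top blue 12 bank rel red -0.0045 0.0254
top blue 21 bank rel red -0.0252 0.027
top red 23 bank rel red 0.0223 -0.0002
top red 16 bank rel red -0.0056 -0.0033
top red 26 bank rel red -0.0247 0.0007
top yellow 25 bank rel red 0.0228 -0.0559
top yellow 18 bank rel red -0.0041 -0.0608
top yellow 27 bank rel red -0.025 -0.0561
top green 16 bank rel red 0.0227 -0.0283
top green 11 bank rel red -0.004 -0.0325
top green 17 bank rel red -0.0246 -0.0284
top purple 32 bank rel red 0.0184 -0.1145
top purple 15 bank rel red -0.0243 -0.1118
scene blue 64 bank rel red -0.0231 0.0362
scene blue 31 bank rel red 0.0247 0.0291
scene red 65 bank rel red -0.0231 0.0065
scene red 36 bank rel red 0.0243 0.0005
scene yellow 77 bank rel red -0.0225 -0.05
scene yellow 41 bank rel red 0.0249 -0.0551
scene green 55 bank rel red -0.0228 -0.0211
scene green 26 bank rel red 0.0245 -0.0271
scene purple 24 bank rel red -0.0213 -0.111
scene purple 23 bank rel red -0.0043 -0.1034
scene purple 29 bank rel red 0.0247 
[... 245 characters left out ...]
 blue [0.372 0.681 0.052] [0.3577 0.7397 0.0762 0.3592 0.7387 0.0834]
scene blue [0.422 0.681 0.056] high
scene blue [0.472 0.679 0.055] [0.4622 0.7355 0.0748 0.4699 0.7363 0.0857]
scene blue [0.52  0.683 0.053] [0.5014 0.7426 0.0723 0.5076 0.7438 0.0783]
scene blue [0.386 0.245 0.04 ] [0.3784 0.2543 0.0489 0.3768 0.254  0.0512]
scene blue [ 0.545 -0.183  0.087] high
scene yellow [0.337 0.105 0.043] [0.3298 0.1119 0.0486 0.3294 0.1117 0.0501]
scene yellow [ 0.464 -0.015  0.043] [ 0.4579 -0.009   0.0484  0.4573 -0.0093  0.0498]
scene yellow [ 0.346 -0.251  0.044] [ 0.3392 -0.248   0.0484  0.3387 -0.2486  0.0495]
scene yellow [ 0.527 -0.264  0.087] high
scene yellow [ 0.559 -0.268  0.057] high
```

Request:
step_arm([
  [0,0,0,0.006,0.011,0,0.06],
  [0,0,0,0.006,0.011,-0.04,0.06],
  [0,0,0,0.006,0.011,-0.08,0.06],
  [0,0,0,0.006,0.011,-0.12,0.06],
  [0,0,0,0.006,0.011,-0.15,0.06],
  [0,0,0,0.006,0.011,-0.175,0.06],
  [0,0,0,0.006,0.011,-0.195,0.06],
  [0,0,0,0.006,0.011,-0.195,0.06],
  [0,0,0,0.006,0.011,-0.195,0.06],
])

```text
clock: 6.65
eef_pos: [0.46, -0.0109, 0.0311]
tcp_rot: [-3.141, 0.0, 1.344]
ft_force: [0.3, 0.2, 0.2]
gripper_width: 0.0597
finger_force: 0.0
```

Request:
step_arm([
  [0,0,0,-0.001,0.0005,-0.006,0.06],
  [0,0,0,-0.001,0.0005,-0.01,0.06],
  [0,0,0,-0.001,0.0005,-0.01,0.06],
  [0,0,0,-0.001,0.0005,-0.01,0.04],
  [0,0,0,-0.001,0.0005,-0.01,0.02],
  [0,0,0,-0.001,0.0005,-0.01,0.01],
  [0,0,0,-0.001,0.0005,-0.01,0.0],
  [0,0,0,-0.001,0.0005,-0.01,0.0],
  [0,0,0,-0.001,0.0005,-0.01,0.0],
  [0,0,0,-0.001,0.0005,-0.01,0.0],
], grip_force=80)

```text
clock: 7.65
eef_pos: [0.4591, -0.0103, 0.022]
tcp_rot: [3.141, -0.0, 1.345]
ft_force: [-1.3, 0.4, 6.0]
gripper_width: 0.0236
finger_force: 78.2
```

Request:
step_arm([
  [0,0,0,0,0,0.01,0],
  [0,0,0,0,0,0.025,0],
  [0,0,0,0,0,0.045,0],
  [0,0,0,0,0,0.065,0],
  [0,0,0,0,0,0.08,0],
  [0,0,0,0,0,0.08,0],
  [0,0,0,0,0,0.08,0],
])

```text
clock: 8.35
eef_pos: [0.4585, -0.0102, 0.1012]
tcp_rot: [3.141, -0.0, 1.345]
ft_force: [-0.3, -0.3, -2.5]
gripper_width: 0.0233
finger_force: 78.6
```

Run:
```python
from h import *
c=optics.camera("scene");cv2.imwrite("pics/s2.png",cv2.resize(c["image"][60:300,120:440],(800,600)));o=monitor.get_obs();print(o["gripper_width"],o["finger_force"],o["ft_force"],o["eef_pos"])
```

```text
0.023701124961510972 78.63595604896545 [ 0.71950128 -0.5045825  -1.96981882] [ 0.4579577  -0.01022632  0.1006496 ]
```

View pics/s2.png

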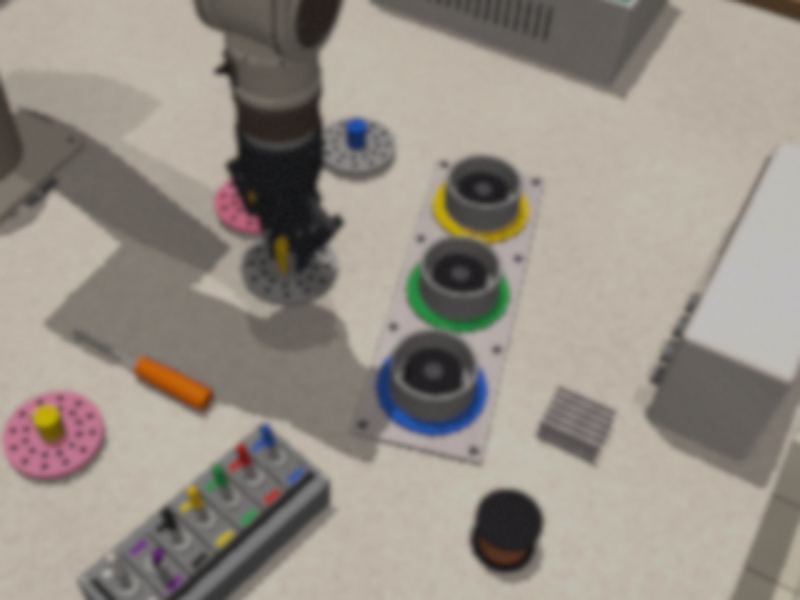

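The scene crop shows the yellow cover held level at (290,270), with the shadow beneath it. All the other covers are still in place.

Request:
step_arm([
  [0,0,0,0.01,0.0247,0,0],
  [0,0,0,0.02,0.05,0,0],
  [0,0,0,0.03,0.077,0,0],
  [0,0,0,0.04,0.103,0,0],
  [0,0,0,0.05,0.129,0,0],
  [0,0,0,0.06,0.155,0,0],
  [0,0,0,0.07,0.181,0,0],
  [0,0,0,0.08,0.206,0,0],
  [0,0,0,0.089,0.23,0,0],
  [0,0,0,0.0965,0.2474,0,0],
  [0,0,0,0.0965,0.2474,0,0],
  [0,0,0,0.0965,0.2474,0,0],
  [0,0,0,0.0965,0.2474,0,0],
])

```text
clock: 9.7
eef_pos: [0.5541, 0.236, 0.1002]
tcp_rot: [-3.139, 0.002, 1.344]
ft_force: [0.3, 0.4, -1.8]
gripper_width: 0.0237
finger_force: 78.7
```

```bash
cat >> look.py <<'E'
def held():
    o=monitor.get_obs();p=o["eef_pos"];print(o["clock"],p.round(4),"w",round(o["gripper_width"],4),"F",o["ft_force"].round(1))
    zf=p[2]-.0055  # flange top
    for n in("top","scene"):
        c=optics.camera(n);w=cloud(c);cv2.imwrite("last_%s.png"%n,c["image"])
        for z0,d in((zf-.007,.009),):
            print(n,circ(c,w,p[:2],z0,zf+.003,zf,.06), "flange z",np.nanpercentile(w[...,2][(np.linalg.norm(w[...,:2]-p[:2],axis=2)<.045)&(w[...,2]<zf+.006)&(w[...,2]>.06)],[5,50,95]).round(4))
E
python3 -c "
from look import *
held()"
```

```text
9.7 [0.5541 0.236  0.1002] w 0.0237 F [ 0.3  0.4 -1.8]
top [0.5522 0.2326 0.045  0.5519 0.2313 0.0471] flange z [0.0907 0.0939 0.0974]
scene [0.5541 0.2333 0.0481 0.5531 0.2328 0.0495] flange z [0.0907 0.0936 0.0962]
```

Request:
step_arm([
  [0,0,0,0.0008,0.0018,0,0],
  [0,0,0,0.0008,0.0018,-0.01,0],
  [0,0,0,0.0008,0.0018,-0.02,0],
  [0,0,0,0.0008,0.0018,-0.025,0],
  [0,0,0,0.0008,0.0018,-0.028,0],
  [0,0,0,0.0008,0.0018,-0.028,0],
  [0,0,0,0.0008,0.0018,-0.028,0],
])

```text
clock: 10.5
eef_pos: [0.5561, 0.239, 0.0733]
tcp_rot: [3.142, -0.0, 1.345]
ft_force: [0.2, -0.2, -3.3]
gripper_width: 0.0238
finger_force: 78.5
```

Request:
step_arm([
  [0,0,0,-0.001,-0.001,-0.002,0],
  [0,0,0,-0.001,-0.001,-0.004,0],
  [0,0,0,-0.001,-0.001,-0.006,0],
  [0,0,0,-0.001,-0.001,-0.006,0],
  [0,0,0,-0.001,-0.001,-0.006,0],
])

```text
clock: 11.0
eef_pos: [0.5549, 0.2379, 0.0673]
tcp_rot: [-3.142, 0.0, 1.345]
ft_force: [0.1, -1.1, -2.0]
gripper_width: 0.0232
finger_force: 78.5
```

Request:
step_arm([
  [0,0,0,0,0,-0.001,0],
  [0,0,0,0,0,-0.002,0],
  [0,0,0,0,0,-0.0025,0],
  [0,0,0,0,0,-0.0025,0],
])

```text
clock: 11.4
eef_pos: [0.555, 0.238, 0.0651]
tcp_rot: [3.141, -0.0, 1.345]
ft_force: [0.0, -0.4, 0.9]
gripper_width: 0.0237
finger_force: 79.5
```

Seated (the force has gone from −2 to +1 N). Release, retreat upward, then head to the blue cover's area.

Request:
step_arm([
  [0,0,0,0,0,0,0.025],
  [0,0,0,0,0,0,0.035],
  [0,0,0,0,0,0,0.06],
  [0,0,0,0,0,0,0.06],
  [0,0,0,0,0,0,0.06],
  [0,0,0,0,0,0.01,0.06],
  [0,0,0,0,0,0.03,0.06],
  [0,0,0,0,0,0.06,0.06],
  [0,0,0,0,0,0.1,0.06],
  [0,0,0,0,0,0.14,0.06],
  [0,0,0,-0.02,-0.04,0.14,0.06],
  [0,0,0,-0.06,-0.07,0.14,0.06],
  [0,0,0,-0.1,-0.09,0.14,0.06],
  [0,0,0,-0.13,-0.09,0.14,0.06],
  [0,0,0,-0.13,-0.09,0.14,0.06],
  [0,0,0,-0.13,-0.09,0.14,0.06],
])

```text
clock: 13.0
eef_pos: [0.4253, 0.1481, 0.2061]
tcp_rot: [3.139, -0.001, 1.345]
ft_force: [1.3, 1.1, 0.5]
gripper_width: 0.0598
finger_force: 0.0
```

Run:
```python
from look import *
snap(3)
P=dict(blue=(100,125),yellow=(20,34))
for n in("top","scene"):
    c=dict(np.load(f"{n}3.npz"));w=cloud(c)
    for k in P:
        for ce,a,m in blobs(mask(c,P[k]),20):
            z=np.nanmedian(w[m][:,2]);q=cast(c,ce,z)[0]
            if .03<z<.12 and .25<q[0]<.68 and abs(q[1])<.4:
                print(n,k,a,z.round(3),q[:2].round(4),circ(c,w,q[:2],z-.037,z+.015,z-.03,.065))
    q=(.5543,.2372);d=np.linalg.norm(w[...,:2]-q,axis=2);s=w[(d<.042)&(d>.02)&(w[...,2]>.045)&(w[...,2]<.08)]
    A=np.c_[s[:,:2]-q,np.ones(len(s))];print(n,"seated plane",np.linalg.lstsq(A,s[:,2],rcond=None)[0].round(4),len(s))
cv2.imwrite("pics/s3.png",cv2.resize(c["image"][60:300,120:440],(800,600)))
```

```text
13.1 [0.4263 0.1484 0.2056] [ 3.140e+00 -1.000e-03  1.345e+00] w 0.0596
top yellow 68 0.046 [ 0.3376 -0.247 ] [ 0.3381 -0.2474  0.0473  0.3383 -0.2474  0.0479]
top yellow 67 0.046 [0.33   0.1105] [0.3306 0.1115 0.0474 0.3307 0.1116 0.0479]
top seated plane [-0.0116  0.0088  0.0596] 232
scene blue 66 0.041 [0.3868 0.2427] [0.3789 0.2536 0.0485 0.3784 0.2531 0.0505]
scene blue 35 0.084 [ 0.5443 -0.1819] [ 0.5431 -0.2009  0.046   0.5435 -0.2008  0.0487]
scene yellow 97 0.084 [0.5586 0.2302] [0.5527 0.2409 0.0488 0.5539 0.241  0.0505]
scene yellow 69 0.043 [0.3371 0.1045] [0.3305 0.1118 0.0486 0.3305 0.112  0.0502]
scene yellow 115 0.044 [ 0.3454 -0.2507] [ 0.3387 -0.2478  0.0482  0.3385 -0.2485  0.0496]
scene yellow 52 0.086 [ 0.5266 -0.2635] [ 0.5233 -0.2587  0.0635  0.5279 -0.2556  0.0733]
scene yellow 22 0.057 [ 0.559  -0.2679] [ 0.5473 -0.259   0.066   0.5497 -0.2604  0.0739]
scene seated plane [-0.0162  0.0152  0.0582] 345
```

View pics/s3.png

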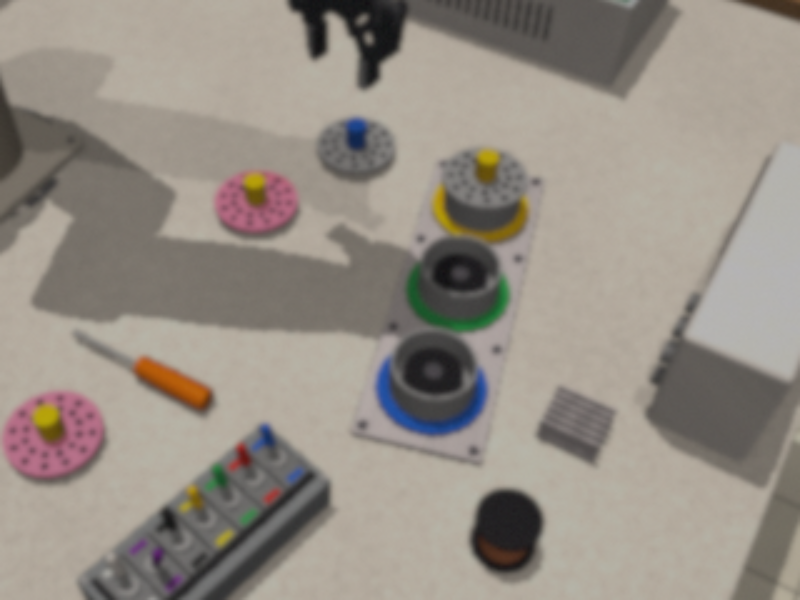

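The yellow cover is seated flat, its flange top measuring about 59 mm on a level plane (crop 485,180). The blue cover (355,145) is unmoved.

Request:
step_arm([
  [0,0,0,-0.02,0.045,0,0.06],
  [0,0,0,-0.0445,0.102,0,0.06],
  [0,0,0,-0.0445,0.102,-0.03,0.06],
  [0,0,0,-0.0445,0.102,-0.07,0.06],
  [0,0,0,-0.0445,0.102,-0.11,0.06],
  [0,0,0,-0.0445,0.102,-0.14,0.06],
  [0,0,0,-0.0445,0.102,-0.16,0.06],
  [0,0,0,-0.0445,0.102,-0.174,0.06],
  [0,0,0,-0.0445,0.102,-0.174,0.06],
  [0,0,0,-0.0445,0.102,-0.174,0.06],
])

```text
clock: 14.1
eef_pos: [0.3812, 0.2504, 0.0307]
tcp_rot: [-3.141, 0.0, 1.345]
ft_force: [0.1, 0.9, -0.4]
gripper_width: 0.0601
finger_force: 0.0
```

Request:
step_arm([
  [0,0,0,0,0,-0.005,0.06],
  [0,0,0,0,0,-0.009,0.06],
  [0,0,0,0,0,-0.009,0.06],
  [0,0,0,0,0,-0.009,0.04],
  [0,0,0,0,0,-0.009,0.02],
  [0,0,0,0,0,-0.009,0.01],
  [0,0,0,0,0,-0.009,0],
  [0,0,0,0,0,-0.009,0],
  [0,0,0,0,0,-0.009,0],
  [0,0,0,0,0,-0.009,0],
  [0,0,0,0,0,0.001,0],
  [0,0,0,0,0,0.02,0],
  [0,0,0,0,0,0.045,0],
  [0,0,0,0,0,0.071,0],
  [0,0,0,0,0,0.071,0],
  [0,0,0,0,0,0.071,0],
], grip_force=80)

```text
clock: 15.7
eef_pos: [0.3807, 0.2501, 0.1021]
tcp_rot: [3.141, -0.001, 1.345]
ft_force: [-0.2, 0.0, -1.5]
gripper_width: 0.0234
finger_force: 78.6
```

```bash
python3 -c "
from look import *
held()"
```

```text
15.7 [0.3807 0.2501 0.1021] w 0.0234 F [-0.2  0.  -1.5]
top [0.3789 0.2458 0.0428 0.3798 0.2497 0.0472] flange z [0.0918 0.0956 0.0998]
scene [0.3817 0.2462 0.0481 0.3818 0.2457 0.0499] flange z [0.0911 0.0938 0.0965]
```

Request:
step_arm([
  [0,0,0,0.01,-0.0108,0,0],
  [0,0,0,0.03,-0.0324,0,0],
  [0,0,0,0.05,-0.0541,0,0],
  [0,0,0,0.07,-0.0757,0,0],
  [0,0,0,0.09,-0.0973,0,0],
  [0,0,0,0.11,-0.119,0,0],
  [0,0,0,0.13,-0.1406,0,0],
  [0,0,0,0.15,-0.1622,0,0],
  [0,0,0,0.17,-0.1839,0,0],
  [0,0,0,0.19,-0.2055,0,0],
  [0,0,0,0.21,-0.2271,0,0],
  [0,0,0,0.225,-0.2434,0,0],
  [0,0,0,0.236,-0.2553,0,0],
  [0,0,0,0.2425,-0.2623,0,0],
  [0,0,0,0.2425,-0.2623,0,0],
  [0,0,0,0.2425,-0.2623,0,0],
  [0,0,0,0.2425,-0.2623,0,0],
])

```text
clock: 17.5
eef_pos: [0.6221, -0.0115, 0.1014]
tcp_rot: [-3.14, 0.0, 1.346]
ft_force: [0.7, -0.2, -0.5]
gripper_width: 0.0233
finger_force: 78.7
```

```bash
python3 -c "
from look import *
held()"
```

```text
17.5 [ 0.6221 -0.0115  0.1014] w 0.0233 F [ 0.7 -0.2 -0.5]Traceback (most recent call last):
  File "<string>", line 3, in <module>
    held()
    ~~~~^^
  File "look.py", line 30, in held
    print(n,circ(c,w,p[:2],z0,zf+.003,zf,.06), "flange z",np.nanpercentile(w[...,2][(np.linalg.norm(w[...,:2]-p[:2],axis=2)<.045)&(w[...,2]<zf+.006)&(w[...,2]>.06)],[5,50,95]).round(4))
            ~~~~^^^^^^^^^^^^^^^^^^^^^^^^^^^^^
  File "m2.py", line 4, in circ
    cs,_=cv2.findContours(m,0,1);k=max(cs,key=cv2.contourArea)[:,0]
                                   ~~~^^^^^^^^^^^^^^^^^^^^^^^^
ValueError: max() iterable argument is empty
```

Run:
```python
from h import *
a=optics.camera("scene")["image"][60:300,120:440];b=optics.camera("top")["image"][100:340,100:420]
cv2.imwrite("pics/s4.png",cv2.resize(np.hstack([a,b]),(800,300)))
```

View pics/s4.png

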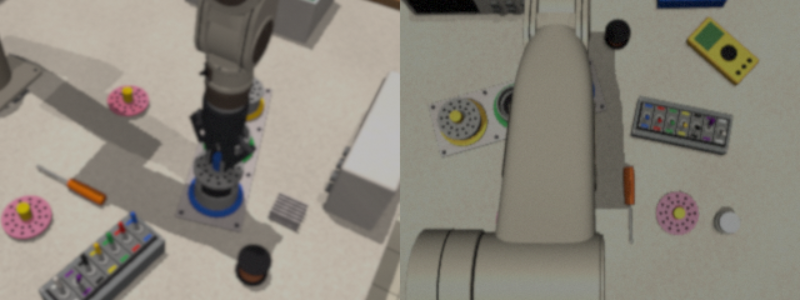

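The cover is still held (left panel 218,170). The arm simply hides it from the top camera.

Request:
step_arm([
  [0,0,0,0.0006,-0.0004,-0.01,0],
  [0,0,0,0.0006,-0.0004,-0.02,0],
  [0,0,0,0.0006,-0.0004,-0.025,0],
  [0,0,0,0.0006,-0.0004,-0.028,0],
  [0,0,0,0.0006,-0.0004,-0.028,0],
  [0,0,0,0.0006,-0.0004,-0.028,0],
])

```text
clock: 18.25
eef_pos: [0.6237, -0.0128, 0.0738]
tcp_rot: [3.141, -0.0, 1.345]
ft_force: [0.3, 0.5, -1.8]
gripper_width: 0.0238
finger_force: 78.7
```

Request:
step_arm([
  [0,0,0,-0.0002,0.0003,-0.002,0],
  [0,0,0,-0.0002,0.0003,-0.004,0],
  [0,0,0,-0.0002,0.0003,-0.006,0],
  [0,0,0,-0.0002,0.0003,-0.007,0],
  [0,0,0,-0.0002,0.0003,-0.008,0],
  [0,0,0,-0.0002,0.0003,-0.0085,0],
  [0,0,0,-0.0002,0.0003,-0.0085,0],
])

```text
clock: 18.95
eef_pos: [0.6234, -0.0125, 0.0655]
tcp_rot: [3.142, -0.0, 1.345]
ft_force: [-0.9, 0.1, 0.3]
gripper_width: 0.0234
finger_force: 78.8
```

Request:
step_arm([
  [0,0,0,0,0,0,0.025],
  [0,0,0,0,0,0,0.035],
  [0,0,0,0,0,0,0.06],
  [0,0,0,0,0,0,0.06],
  [0,0,0,0,0,0,0.06],
  [0,0,0,0,0,0.01,0.06],
  [0,0,0,0,0,0.03,0.06],
  [0,0,0,0,0,0.06,0.06],
  [0,0,0,0,0,0.1,0.06],
  [0,0,0,0,0,0.14,0.06],
  [0,0,0,-0.02,-0.045,0.14,0],
  [0,0,0,-0.04,-0.09,0.14,0],
  [0,0,0,-0.06,-0.135,0.14,0],
  [0,0,0,-0.08,-0.18,0.14,0],
  [0,0,0,-0.1,-0.225,0.14,0],
  [0,0,0,-0.12,-0.27,0.14,0],
  [0,0,0,-0.146,-0.324,0.14,0],
  [0,0,0,-0.146,-0.324,0.14,0],
  [0,0,0,-0.146,-0.324,0.14,0],
  [0,0,0,-0.146,-0.324,0.14,0],
])

```text
clock: 20.95
eef_pos: [0.4778, -0.3358, 0.2057]
tcp_rot: [3.141, -0.001, 1.345]
ft_force: [-0.5, 0.7, -0.2]
gripper_width: -0.0001
finger_force: 0.0
```

```bash
cat > chk.py <<'E'
from look import *
import sys
t=sys.argv[1];snap(t)
for n in("top","scene"):
    c=dict(np.load(f"{n}{t}.npz"));w=cloud(c)
    for k,q in dict(blue=(.6232,-.0124),yellow=(.5543,.2372)).items():
        d=np.linalg.norm(w[...,:2]-q,axis=2);s=w[(d<.042)&(d>.02)&(w[...,2]>.045)&(w[...,2]<.08)]
        print(n,k,"plane",np.linalg.lstsq(np.c_[s[:,:2]-q,np.ones(len(s))],s[:,2],rcond=None)[0].round(4),len(s),circ(c,w,q,.05,.066,.059,.065)[:3])
cv2.imwrite(f"pics/s{t}.png",cv2.resize(c["image"][60:300,120:440],(800,600)))
E
python3 chk.py 5; python3 bank.py
```

```text
21.05 [ 0.4782 -0.335   0.2056] [ 3.141 -0.     1.347] w -0.0001
top blue plane [-0.0006  0.001   0.0592] 515 [ 0.6223 -0.0105  0.0475]
top yellow plane [-0.0078  0.0033  0.0592] 520 [0.5537 0.2385 0.0474]
scene blue plane [0.     0.0083 0.0582] 545 [ 0.6235 -0.0119  0.0483]
scene yellow plane [-0.0039  0.0102  0.0581] 341 [0.5546 0.2361 0.0486]
bank xy rel red -0.0394 -0.138 z 0.2056 F [0.3 0.7 0.5] 0.16
```

View pics/s5.png

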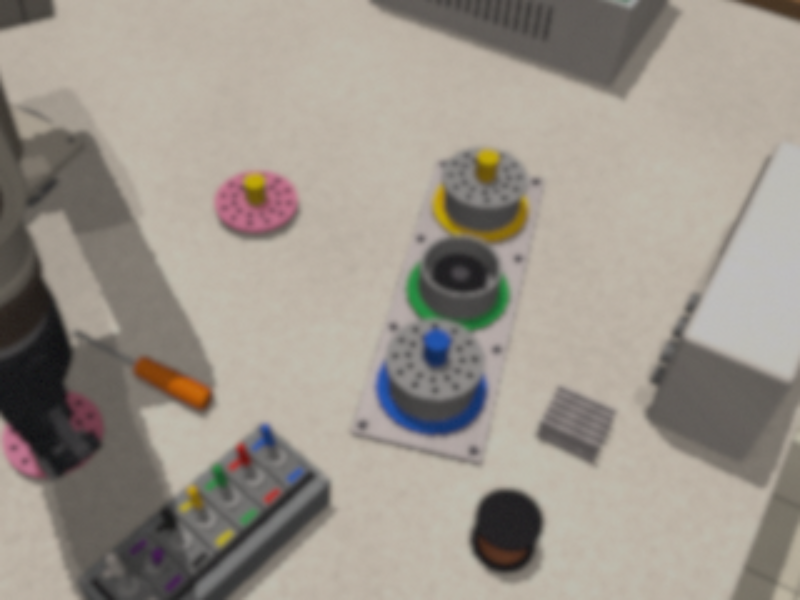

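Both covers sit flat (59 mm, level): blue at (435,370), yellow at (485,180). Now push white over.

Request:
step_arm([
  [0,0,0,-0.001,-0.002,-0.04,0],
  [0,0,0,-0.001,-0.002,-0.08,0],
  [0,0,0,-0.001,-0.002,-0.115,0],
  [0,0,0,-0.001,-0.002,-0.13,0],
  [0,0,0,-0.001,-0.002,-0.13,0],
  [0,0,0,-0.001,-0.002,-0.13,0],
])

```text
clock: 21.65
eef_pos: [0.4774, -0.3374, 0.0758]
tcp_rot: [3.141, -0.0, 1.347]
ft_force: [0.1, -0.7, 0.7]
gripper_width: 0.0001
finger_force: 0.0
```

```bash
python3 bank.py
```

```text
bank xy rel red -0.0397 -0.1406 z 0.0758 F [ 0.1 -0.7  0.7] 0.25
```

Request:
step_arm([
  [0,0,0,0.006,-0.0014,0,0],
  [0,0,0,0.012,-0.0028,0,0],
  [0,0,0,0.018,-0.0042,0,0],
  [0,0,0,0.024,-0.0055,0,0],
  [0,0,0,0.029,-0.0067,0,0],
  [0,0,0,0.0321,-0.0074,0,0],
  [0,0,0,0.0321,-0.0074,0,0],
  [0,0,0,0.0321,-0.0074,0,0],
])

```text
clock: 22.45
eef_pos: [0.5086, -0.346, 0.0753]
tcp_rot: [3.141, 0.0, 1.345]
ft_force: [-1.3, -0.2, 1.9]
gripper_width: -0.0
finger_force: 1.1
```

```bash
python3 bank.py
```

```text
bank xy rel red -0.0073 -0.142 z 0.0753 F [-1.3 -0.2  1.9] -1.24
```

Request:
step_arm([
  [0,0,0,0.002,-0.0003,0,0],
  [0,0,0,0.004,-0.0006,0,0],
  [0,0,0,0.004,-0.0006,0,0],
])

```text
clock: 22.75
eef_pos: [0.5092, -0.3461, 0.0752]
tcp_rot: [-3.135, 0.001, 1.344]
ft_force: [-10.5, 0.9, 7.6]
gripper_width: 0.0001
finger_force: 6.0
```

```bash
python3 bank.py
```

```text
bank xy rel red -0.0068 -0.1419 z 0.0752 F [-10.5   0.9   7.6] -10.44
```

Request:
step_arm([
  [0,0,0,-0.02,0.0046,0,0],
  [0,0,0,-0.0355,0.0082,0.01,0],
  [0,0,0,-0.0355,0.0082,0.05,0],
  [0,0,0,-0.0355,0.0082,0.06,0],
  [0,0,0,-0.0224,0.0647,0.06,0],
  [0,0,0,-0.0224,0.0647,0.06,0],
  [0,0,0,-0.0224,0.0647,0.06,0],
  [0,0,0,-0.0224,0.0647,0.02,0],
  [0,0,0,-0.0224,0.0647,0,0],
  [0,0,0,-0.0224,0.0647,0,0],
  [0,0,0,-0.0224,0.0647,0,0],
])

```text
clock: 23.85
eef_pos: [0.49, -0.2825, 0.0751]
tcp_rot: [-3.141, -0.0, 1.344]
ft_force: [-0.4, -0.3, 0.2]
gripper_width: -0.0001
finger_force: 0.0
```

```bash
python3 bank.py
```

```text
bank xy rel red -0.0397 -0.0842 z 0.0751 F [-0.4 -0.3  0.2] -0.27
```

The last move lined me up with the black slot (−84 mm). Yellow is at −56 mm, so I slide 28 mm over before pushing anything.

Request:
step_arm([
  [0,0,0,0.003,0.0135,0,0],
  [0,0,0,0.0063,0.0275,0,0],
  [0,0,0,0.0063,0.0275,0,0],
  [0,0,0,0.0063,0.0275,0,0],
])

```text
clock: 24.25
eef_pos: [0.497, -0.2536, 0.0761]
tcp_rot: [3.14, 0.001, 1.347]
ft_force: [0.3, -0.9, 0.3]
gripper_width: -0.0001
finger_force: 0.0
```

```bash
python3 bank.py
```

```text
bank xy rel red -0.0394 -0.0546 z 0.0761 F [ 0.3 -0.9  0.3] 0.54
```

Push yellow 36 mm along bank x.

Request:
step_arm([
  [0,0,0,0.006,-0.002,0,0],
  [0,0,0,0.012,-0.0035,0,0],
  [0,0,0,0.018,-0.005,0,0],
  [0,0,0,0.024,-0.0065,0,0],
  [0,0,0,0.029,-0.0075,0,0],
  [0,0,0,0.0325,-0.0085,0,0],
  [0,0,0,0.0355,-0.009,0,0],
  [0,0,0,0.0355,-0.009,0,0],
  [0,0,0,0.0355,-0.009,0,0],
])

```text
clock: 25.15
eef_pos: [0.528, -0.2627, 0.0747]
tcp_rot: [-3.133, 0.0, 1.344]
ft_force: [-10.7, 1.8, 6.1]
gripper_width: 0.0002
finger_force: 6.2
```

```bash
python3 bank.py
```

```text
bank xy rel red -0.0072 -0.0564 z 0.0747 F [-10.7   1.8   6.1] -10.86
```

Request:
step_arm([
  [0,0,0,-0.02,0.0046,0,0],
  [0,0,0,-0.0355,0.0082,0.01,0],
  [0,0,0,-0.0355,0.0082,0.05,0],
  [0,0,0,-0.0355,0.0082,0.06,0],
  [0,0,0,-0.026,0.0493,0.06,0],
  [0,0,0,-0.0165,0.0904,0.06,0],
  [0,0,0,-0.0165,0.0904,0.06,0],
  [0,0,0,-0.0165,0.0904,0.06,0],
  [0,0,0,-0.0165,0.0904,0.02,0],
  [0,0,0,-0.0165,0.0904,0,0],
  [0,0,0,-0.0165,0.0904,0,0],
  [0,0,0,-0.0165,0.0904,0,0],
])

```text
clock: 26.35
eef_pos: [0.5155, -0.1739, 0.0754]
tcp_rot: [-3.141, 0.0, 1.344]
ft_force: [-0.2, 0.0, -0.8]
gripper_width: -0.0002
finger_force: 0.0
```

```bash
python3 bank.py
```

```text
bank xy rel red -0.0394 0.0273 z 0.0754 F [-0.2  0.  -0.8] -0.16
```

Request:
step_arm([
  [0,0,0,0.006,-0.0014,0,0],
  [0,0,0,0.012,-0.0028,0,0],
  [0,0,0,0.018,-0.0042,0,0],
  [0,0,0,0.024,-0.0055,0,0],
  [0,0,0,0.029,-0.0067,0,0],
  [0,0,0,0.0325,-0.0075,0,0],
  [0,0,0,0.0355,-0.0082,0,0],
  [0,0,0,0.0355,-0.0082,0,0],
  [0,0,0,0.0355,-0.0082,0,0],
])

```text
clock: 27.25
eef_pos: [0.5471, -0.1802, 0.0752]
tcp_rot: [-3.134, 0.0, 1.345]
ft_force: [-10.8, 1.4, 9.5]
gripper_width: 0.0001
finger_force: 7.1
```

```bash
python3 bank.py
```

```text
bank xy rel red -0.0071 0.0282 z 0.0752 F [-10.8   1.4   9.5] -10.85
```

Request:
step_arm([
  [0,0,0,-0.02,0.0046,0,0],
  [0,0,0,-0.0355,0.0082,0.01,0],
  [0,0,0,-0.0355,0.0082,0.06,0],
  [0,0,0,-0.07,0.03,0.1,0],
  [0,0,0,-0.11,0.06,0.12,0],
  [0,0,0,-0.15,0.09,0.12,0],
  [0,0,0,-0.15,0.13,0.12,0],
  [0,0,0,-0.15,0.13,0.12,0],
  [0,0,0,-0.15,0.13,0.12,0],
])

```text
clock: 28.15
eef_pos: [0.4018, -0.0503, 0.1959]
tcp_rot: [3.139, -0.0, 1.348]
ft_force: [-0.4, -0.5, -0.3]
gripper_width: -0.0002
finger_force: 0.0
```

```bash
python3 chk.py 6
python3 - <<'E'
from look import *
toggles(6)
a=np.load("top6.npz")["image"][175:225,282:370];b=np.load("scene6.npz")["image"][225:325,145:260]
cv2.imwrite("pics/b6.png",np.vstack([cv2.resize(a,(528,300)),cv2.resize(b,(345,300))[:, :528] if 0 else cv2.copyMakeBorder(cv2.resize(b,(345,300)),0,0,0,183,0)]))
E
```

```text
28.25 [ 0.4019 -0.0515  0.1955] [3.14  0.    1.345] w -0.0003
top blue plane [0.0045 0.0008 0.059 ] 516 [ 0.6223 -0.0105  0.0475]
top yellow plane [-0.0032  0.0007  0.0593] 525 [0.5537 0.2385 0.0474]
scene blue plane [0.0017 0.0143 0.0582] 543 [ 0.6235 -0.0118  0.0483]
scene yellow plane [-0.0098  0.024   0.0582] 351 [0.5546 0.236  0.0486]
bank xy rel red -0.1775 0.1209 z 0.1955 F [-0.4  0.6  0.4] -0.51
top blue 31 bank rel red 0.0184 0.0276
top blue 21 bank rel red -0.0248 0.0268
top red 24 bank rel red 0.0225 0.0001
top red 16 bank rel red -0.0056 -0.0033
top red 28 bank rel red -0.0252 0.0004
top yellow 43 bank rel red 0.0185 -0.0578
top yellow 26 bank rel red -0.0247 -0.0561
top green 15 bank rel red 0.0227 -0.0281
top green 12 bank rel red -0.0044 -0.0323
top green 17 bank rel red -0.0246 -0.0284
top purple 29 bank rel red 0.019 -0.1144
top purple 16 bank rel red -0.0246 -0.1116
scene blue 27 bank rel red -0.0223 0.0296
scene blue 29 bank rel red -0.0034 0.0411
scene blue 28 bank rel red 0.0243 0.0298
scene red 67 bank rel red -0.0238 0.0072
scene red 36 bank rel red 0.0243 0.0005
scene yellow 35 bank rel red -0.0217 -0.0549
scene yellow 32 bank rel red -0.0036 -0.0457
scene yellow 38 bank rel red 0.0244 -0.0549
scene green 55 bank rel red -0.0228 -0.0211
scene green 26 bank rel red 0.0243 -0.0273
scene purple 23 bank rel red -0.0213 -0.1113
scene purple 22 bank rel red -0.0045 -0.1035
scene purple 28 bank rel red 0.0249 -0.1109
```

View pics/b6.png

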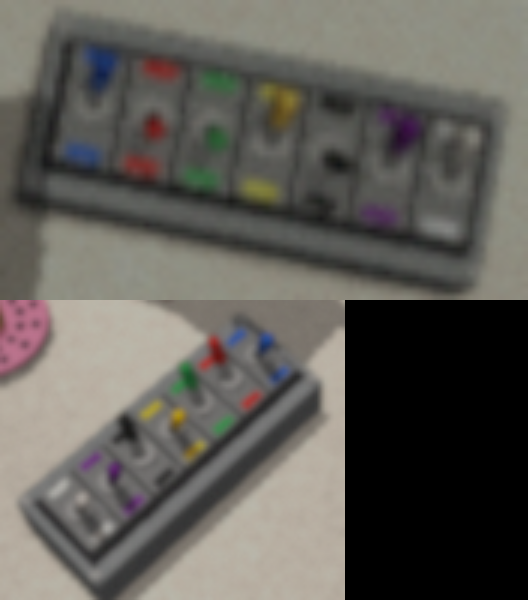

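Blue, yellow, white and the untouched purple lean to the on side; green, black and red are off. Covers are still seated. Last: red on.

Request:
step_arm([
  [0,0,0,0.03,-0.04,0,0],
  [0,0,0,0.06,-0.08,0,0],
  [0,0,0,0.09,-0.12,0,0],
  [0,0,0,0.1068,-0.149,0,0],
  [0,0,0,0.1068,-0.149,0,0],
  [0,0,0,0.1068,-0.149,-0.04,0],
  [0,0,0,0.1068,-0.149,-0.08,0],
  [0,0,0,0.1068,-0.149,-0.11,0],
  [0,0,0,0.1068,-0.149,-0.1205,0],
  [0,0,0,0.1068,-0.149,-0.1205,0],
  [0,0,0,0.1068,-0.149,-0.1205,0],
])

```text
clock: 29.35
eef_pos: [0.5086, -0.2007, 0.0759]
tcp_rot: [3.14, 0.0, 1.345]
ft_force: [-0.2, 0.5, 0.3]
gripper_width: 0.0001
finger_force: 0.0
```

```bash
python3 bank.py
```

```text
bank xy rel red -0.04 -0.0004 z 0.0759 F [-0.2  0.5  0.3] -0.34
```

Request:
step_arm([
  [0,0,0,0.006,-0.0014,0,0],
  [0,0,0,0.012,-0.0028,0,0],
  [0,0,0,0.018,-0.0042,0,0],
  [0,0,0,0.024,-0.0055,0,0],
  [0,0,0,0.029,-0.0067,0,0],
  [0,0,0,0.0325,-0.0075,0,0],
  [0,0,0,0.036,-0.0083,0,0],
  [0,0,0,0.036,-0.0083,0,0],
  [0,0,0,0.036,-0.0083,0,0],
])

```text
clock: 30.25
eef_pos: [0.5406, -0.2076, 0.0746]
tcp_rot: [-3.135, -0.0, 1.345]
ft_force: [-10.1, 1.9, 8.1]
gripper_width: -0.0001
finger_force: 6.1
```

```bash
python3 bank.py
```

```text
bank xy rel red -0.0073 0.0001 z 0.0746 F [-10.1   1.9   8.1] -10.25
```

Request:
step_arm([
  [0,0,0,-0.02,0.0046,0,0],
  [0,0,0,-0.036,0.0083,0.01,0],
  [0,0,0,-0.036,0.0083,0.06,0],
  [0,0,0,-0.07,0.03,0.1,0],
  [0,0,0,-0.11,0.06,0.12,0],
  [0,0,0,-0.15,0.09,0.12,0],
  [0,0,0,-0.15,0.13,0.12,0],
  [0,0,0,-0.15,0.13,0.12,0],
  [0,0,0,-0.15,0.13,0.12,0],
])

```text
clock: 31.15
eef_pos: [0.3946, -0.0778, 0.1954]
tcp_rot: [3.139, 0.0, 1.348]
ft_force: [0.4, -0.0, 0.0]
gripper_width: -0.0
finger_force: 0.0
```

```bash
python3 chk.py 7
python3 - <<'E'
from look import *
toggles(7)
a=np.load("top7.npz")["image"][90:340,100:420];b=np.load("scene7.npz")["image"][225:325,145:260]
cv2.imwrite("pics/b7.png",np.hstack([cv2.resize(a,(480,375)),cv2.resize(b,(320,375))]))
E
```

```text
31.25 [ 0.3947 -0.0789  0.195 ] [3.14  0.    1.345] w 0.0
top blue plane [0.0002 0.0158 0.0592] 515 [ 0.6223 -0.0105  0.0475]
top yellow plane [ 0.0048 -0.0016  0.0593] 523 [0.5537 0.2385 0.0474]
scene blue plane [-0.0028  0.0093  0.0582] 542 [ 0.6235 -0.0118  0.0483]
scene yellow plane [-0.0089  0.0169  0.058 ] 347 [0.5547 0.2361 0.0486]
bank xy rel red -0.1783 0.0926 z 0.195 F [ 0.2 -0.1 -0.1] 0.18
top blue 31 bank rel red 0.0184 0.0276
top blue 20 bank rel red -0.0248 0.0268
top red 34 bank rel red 0.0189 -0.0009
top red 25 bank rel red -0.025 0.0004
top yellow 42 bank rel red 0.0179 -0.0577
top yellow 27 bank rel red -0.025 -0.0561
top green 17 bank rel red 0.0228 -0.0289
top green 12 bank rel red -0.0044 -0.0323
top green 17 bank rel red -0.0246 -0.0284
top purple 31 bank rel red 0.019 -0.1147
top purple 14 bank rel red -0.0245 -0.1118
scene blue 26 bank rel red -0.0221 0.0294
scene blue 31 bank rel red -0.0039 0.0413
scene blue 28 bank rel red 0.0243 0.0298
scene red 30 bank rel red -0.0217 0.001
scene red 39 bank rel red -0.0039 0.013
scene red 35 bank rel red 0.0245 0.001
scene yellow 35 bank rel red -0.0217 -0.0549
scene yellow 33 bank rel red -0.0031 -0.0456
scene yellow 38 bank rel red 0.0244 -0.0549
scene green 55 bank rel red -0.0228 -0.0211
scene green 25 bank rel red 0.0242 -0.0271
scene purple 22 bank rel red -0.0215 -0.1111
scene purple 21 bank rel red -0.0045 -0.1038
scene purple 27 bank rel red 0.0249 -0.1112
```

View pics/b7.png

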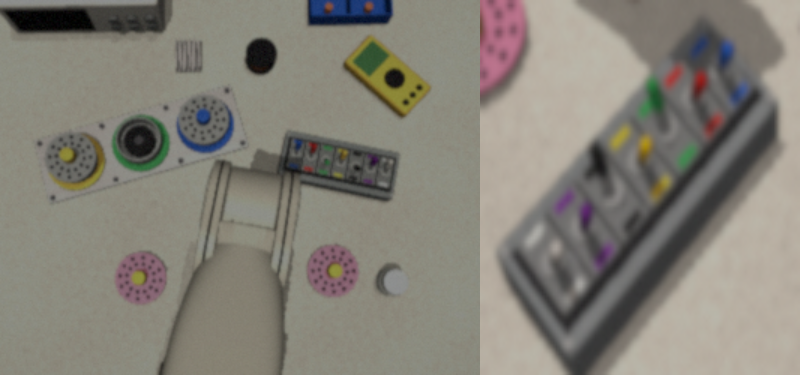

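The final view shows the yellow cover (67,155) and blue cover (203,117) seated. Red, blue, yellow, white and purple are on, green and black are off, and the bystanders are unmoved.

```bash
python3 -c "
from workcell import r
print(r.sign_off())"
```

```text
the job is handed in; nothing more can be done
None
```

The job is handed in at about 31 s: red master switched off first, yellow and blue covers seated flat on their own pots (no green cover was there), then white, yellow and blue on and red back on last, with green off and black and purple untouched.

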